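# Set the saucepan square on its cooking ring

## Task

Before the hob is switched on, push the saucepan across the glass until it stands centred on the smaller of the two cooking rings, and nudge its handle round so that it no longer sticks out to the front but points straight to the left or right, along the length of the hob. Do it gently with the fingertips: the pan stays flat on the glass, is not gripped, lifted or tipped, and the oil bottle, pepper mill and salt pot stay where they stand. Move clear at the end.

Things in the scene. Friction and masses are not known exactly. Their poses are not given: they have to be found in the camera images.
- saucepan: Steel saucepan, 160 mm outside diameter, 75 mm high, wall 4 mm, about 0.8 kg; slides easily on the glass (friction 0.3). Origin: centre of its underside, z up. One straight handle along the pan's own -x: 22 mm wide, 11 mm thick, from the wall to 238 mm from the pan's axis, its middle line 60 to 70 mm above the underside. Pushed sideways at the handle, the pan turns and its centre shifts a little.
- handle_mid (a point): A point on the middle line of the saucepan's handle, 140 mm from the pan's centre axis and 62 mm above its underside.
- small_ring: The smaller cooking ring: a thin grey circle of 180 mm diameter with a little cross at its centre, printed on the glass. Flat, no height. Origin at its centre, on the glass surface. It lies in the left or the right half of the hob.
- large_ring: The larger cooking ring, 240 mm diameter, likewise printed in the hob's other half; origin at its centre, on the glass. Not the pan's place, though the handle may reach over it.
- hob: Fixed black glass hob, 360 mm deep (its own x) by 600 mm long (its own y), 6 mm proud of the worktop; touch controls printed along its front edge (-x, the robot's side) are not used. Origin: centre of its underside, at worktop level, 6 mm below the glass surface. The rings' centres lie 25 mm to +x of its middle line and 145 mm left and right of its centre.
- oil_bottle: Bystander: green glass oil bottle, 66 mm diameter, 210 mm high, on the worktop to the left or right of the hob's front corners. Origin at the centre of its underside.
- pepper_mill: Bystander: dark wooden pepper mill, 58 mm diameter, 152 mm high, on the worktop to the left or right of the hob's front corners. Origin at the centre of its underside.
- salt_pot: Bystander: white lidded salt pot, 88 mm diameter, 92 mm high, on the worktop to the left or right of the hob's front corners. Origin at the centre of its underside.

How it is judged:
At the end, for the whole second after the job is handed in: The saucepan stands flat and still on the glass, its centre within 15 mm of the centre of the smaller ring, its handle within 0.3 rad (17 degrees) of the hob's length, to the left or to the right (horizontal distance between saucepan and small_ring below 0.015 m and angle between the x axis of saucepan and the y axis of hob, either way round below 0.3 rad and angle between saucepan's own z axis and vertical below 0.03 rad and z of saucepan in the frame of hob below 0.009 m and linear speed of saucepan below 0.01 m/s); the robot touches nothing.
It fails at once if the saucepan is lifted off the glass (more than 8 mm) (z of saucepan in the frame of hob above 0.014 m).
It fails at once if the saucepan is tipped (more than 0.12 rad) (angle between saucepan's own z axis and vertical above 0.12 rad).
It fails at once if the saucepan is gripped or shoved hard (fingers press on it with more than 30 N) (contact force between the fingers and saucepan above 30 N).
It fails at once if the handle is pinched (the grasp point lies within the handle, below its top, and the fingers press with more than 10 N) (y of the grasp point in the frame of saucepan between -0.009 and 0.009 m and x of the grasp point in the frame of saucepan between -0.236 and -0.09 m and z of the grasp point in the frame of saucepan below 0.085 m and contact force between the fingers and saucepan above 10 N).
It fails at once if the oil bottle, pepper mill or salt pot is moved (more than 15 mm) (distance of any of oil_bottle, pepper_mill, salt_pot from where it was at the start of the episode above 0.015 m).
It also fails if it takes over 54 s, if anything falls off the work surface, if the arm or the gripper's body presses on something with over 40 N, if the wrist force passes 120 N, or if a joint passes its speed limit or range.

## Robot

A 7-joint arm with a two-finger parallel gripper is mounted at the origin on the work surface. World frame = base frame: x ahead of the robot, y to its left, z up, the work surface at z = 0. Lengths are in m, angles in rad, forces in N, time in s.
With the tool pointing down it reaches from about 0.4 to 0.85 m from the base axis. Payload 10.4 kg.
Tool frame: the origin (TCP) lies at the very end of the fingers, on their centre line; the grasp point (between the pads) lies 19 mm behind it; z points along the fingers, y is the direction in which the jaws open and shut (so a half turn about z gives the same grasp; the last joint's range is limited). The gripper opens to 87 mm and grips with 3 to 60 N. Pads are 19 mm wide; open, the fingers measure 117 mm over their backs; the gripper's body (75 mm by 190 mm) begins 51 mm behind the grasp point.
Start: joints at [-1.251, 0.332, -0.065, 1.46, 0.022, 1.35, -0.088], TCP at [0.21, 0.589, 0.223] pointing down, gripper open.
Joint ranges: [-2.6, 2.6], [-0.5, 2.12], [-1.47, 1.34], [0.16, 2.42], [-1.27, 4.41], [0.06, 2.06], [-2.6, 2.6]. Speed limits (rad/s): [2.22, 2.22, 2.79, 2.79, 3.14, 3.14, 3.14].

## Interface

Orientations are given as a unit quaternion [w, x, y, z].
In Python, from plant import status, get_image, calibration, ctrl gives the robot as it stands.
- The arm moves only by the tool apply_moves, never from a script. Its argument "targets" is a list of rows, each a list of 5 numbers: the shift along the world's x, y, z in m, then the turn about the world's z in degrees, then the opening, from -1 (shut) to 1 (fully open). A call has 1 to 12 rows; each row is the pose to reach, as a shift and turn from the pose commanded when the call began; what a row does not reach only later rows make up. A row lasts 1/12 s, in which the tool goes at most 41.7 mm and 7.16 degrees, less where a joint would pass 70% of its speed; a pose out of reach is approached as far as the arm can. A call with a gripper value outside its range is refused whole. The fingers move at their own pace and stop on an object; "force" is the grip in N (left out, the last holds). Time passes only in rows, so rows that repeat a pose let the fingers close. It gives the time, the measured TCP pose, the force and the opening at its end, in the units of the state.
- status.sense(): the state, without advancing time (a new reading comes with each control period).
- get_image(name): name is "side" or "top"; returns the picture (384x512x3 uint8, red, green, blue); there is no depth.
- calibration(name): a dict with "fx", "fy", "cx", "cy" (pixels), "rvec" (rotation vector, rad) and "tvec" (3), from world to camera coordinates, as OpenCV has them. Camera axes: x right, y down, z forward; pixel columns grow to the right and rows downward; lengths in m; the calibration is good to about 2 mm. A picture is of the moment at which its call begins. calibration takes no time and is no camera call.
- ctrl.hand_in(): hands the job in, once; it reports no verdict.
The state is a dict: "clock": time; "joint_pos": joint angles; "dq": joint speeds; "joint_torque": joint torques, N m; "eef_pos": TCP position; "orientation": TCP orientation; "contact_force": force on the tool from outside, world axes, zero at the start; "wrist_torque": the same for the moment, N m; "opening": finger opening in m.
Only numpy, scipy, OpenCV 4.12 (cv2) and the standard library are available. Lean on these libraries where they do the work, as an engineer would, in place of code of your own. Each camera call takes 0.05 s, during which the arm holds its last target.

## Working session

There is one attempt and no reset: what is moved stays moved. The work goes in short steps, Python scripts to look and compute and a tool call to move; the robot and the scene stay as the last step left them, time stands still between calls to the robot, and variables do not carry over. Pictures are saved under pics/ and viewed, and the job is handed in when it is done.

Besides the shell and the picture viewer there is one more tool, called as a command line: name --pt "numbers of a row" for each row, then --argument value for the rest. apply_moves: Moves the arm, as the interface text tells. Its arguments: {"type":"object","properties":{"targets":{"type":"array","items":{"type":"array","items":{"type":"number"}}},"force":{"type":"number"}},"required":["targets"]}

```bash
ls; mkdir -p pics; python3 - <<'E'
from plant import status,get_image,calibration
import cv2
print(status.sense())
for n in("side","top"):
    cv2.imwrite(f"pics/{n}0.png",get_image(n)[:,:,::-1]); print(n,calibration(n))
E
```

```text
pics
{'clock': 0.0, 'joint_pos': array([-1.2506173 ,  0.33284737, -0.06468227,  1.46096702,  0.02158353,
        1.34987268, -0.08851885]), 'dq': array([ 0.00020139, -0.00130714,  0.00165604,  0.00129908,  0.00085923,
        0.00062639, -0.00102671]), 'joint_torque': array([-7.06859701e-04, -6.23261261e+01,  2.40378000e-02, -3.89890981e+01,
       -6.14654459e-02,  3.99028289e-02,  1.36851104e-04]), 'eef_pos': array([0.20994537, 0.58826924, 0.22175691]), 'orientation': array([-9.20443722e-05,  1.70560349e-01,  9.85346983e-01, -6.93800378e-04]), 'contact_force': array([ 0.10715748, -0.70156147, -1.01016974]), 'wrist_torque': array([-0.00326491,  0.01016625,  0.00573774]), 'opening': 0.0867983612356471}
side {'fx': 473.797994982599, 'fy': 473.797994982599, 'cx': 256.7559054823031, 'cy': 186.34421401237748, 'rvec': array([ 2.04566615, -0.7638378 ,  0.38873744]), 'tvec': array([-0.38579557,  0.2376061 ,  1.66766864])}
top {'fx': 390.8380093976204, 'fy': 390.8380093976204, 'cx': 256.8364581930298, 'cy': 191.53971895407992, 'rvec': array([ 2.10251191, -2.14803442,  0.17613643]), 'tvec': array([-0.02435221,  0.50608583,  1.23442955])}
```

View pics/top0.png

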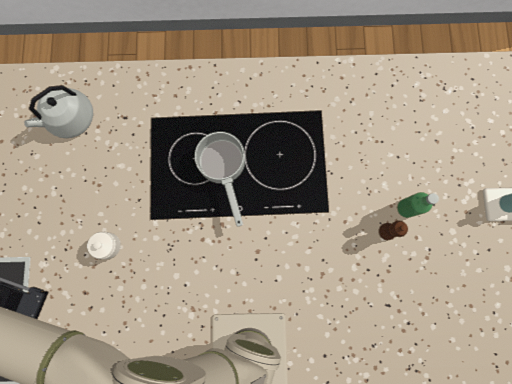

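View pics/side0.png

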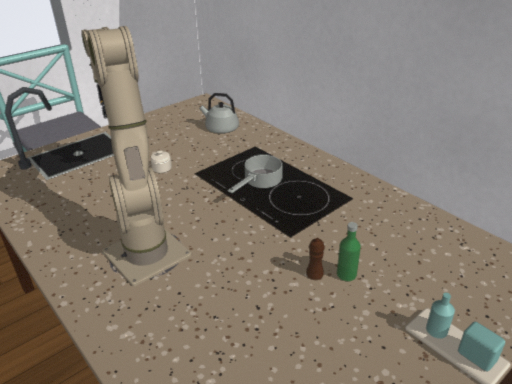

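The top view shows the hob at columns 150-328 and rows 111-219. The small ring is at about (193,159) and the large ring's cross at (280,155). The pan rim is at about (220,157), with the handle tip at (239,221). The salt pot is at the front left; the bottle and mill are at the right. I'll zoom in and measure next.

```bash
cat > h.py <<'E'
import numpy as np,cv2
from plant import status,get_image,calibration
def P(n):
    c=calibration(n);K=np.array([[c['fx'],0,c['cx']],[0,c['fy'],c['cy']],[0,0,1]]);R,_=cv2.Rodrigues(c['rvec']);return K,R,c['tvec']
def back(n,u,v,z):
    K,R,t=P(n);d=R.T@np.linalg.solve(K,[u,v,1]);o=-R.T@t;return o+d*(z-o[2])/d[2]
def proj(n,p):
    K,R,t=P(n);return cv2.projectPoints(np.array(p,float).reshape(-1,3),cv2.Rodrigues(R)[0],t,K,None)[0].reshape(-1,2)
def crop(n,name,x0,y0,x1,y1,s,pts=(),img=None):
    im=(get_image(n) if img is None else img)[:,:,::-1];im=cv2.resize(im[y0:y1,x0:x1],None,fx=s,fy=s,interpolation=cv2.INTER_CUBIC)
    for u,v in pts: cv2.circle(im,(int((u-x0+.5)*s),int((v-y0+.5)*s)),1,(0,0,255),-1)
    cv2.imwrite('pics/'+name,im)
E
python3 - <<'E'
from h import *
im=cv2.imread('pics/top0.png')[:,:,::-1]
crop('top','t0z.png',145,105,335,230,4,img=im)
for uv in [(150.5,118.5),(321.5,111),(328,212),(151,219)]: print(back('top',*uv,.006))
print('large',back('top',280,155,.006))
print('pan rim',back('top',220,157,.081),'tip',back('top',239,221,.07),'salt',back('top',102,245,.092), 'bottle', back('top',432,199,.21),'mill',back('top',401,228,.152))
E
```

```text
[0.77996166 0.33170845 0.006     ]
[ 0.79265369 -0.26643295  0.006     ]
[ 0.43765622 -0.27061437  0.006     ]
[0.42703087 0.32047227 0.006     ]
large [ 0.63751209 -0.1167992   0.006     ]
pan rim [0.61489276 0.08117753 0.081     ] tip [0.40751094 0.0229687  0.07      ] salt [0.34015414 0.44579514 0.092     ] bottle [ 0.44369554 -0.52934639  0.21      ] mill [ 0.36840354 -0.45624052  0.152     ]
```

View pics/t0z.png

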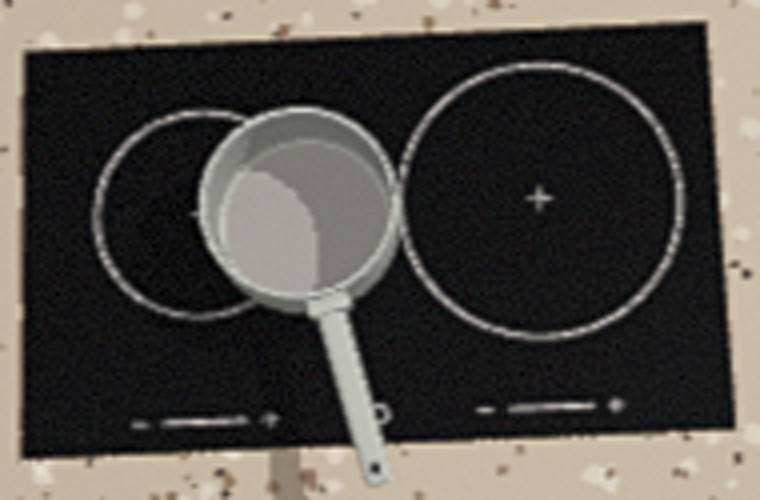

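```bash
cat >> h.py <<'E'
def ringpts(c,r,z,n=120):
    a=np.linspace(0,2*np.pi,n,endpoint=False);return np.c_[c[0]+r*np.cos(a),c[1]+r*np.sin(a),np.full(n,z)]
def panpts(x,y,a):
    # a: direction of handle (world yaw)
    h=np.array([np.cos(a),np.sin(a)]);p=np.array([-h[1],h[0]])
    L=[]
    for r in np.linspace(.085,.238,25):
        for s in(-.011,.011): L.append([x+h[0]*r+p[0]*s,y+h[1]*r+p[1]*s,.006+.0675+ -.0])
    return np.r_[ringpts((x,y),.08,.081),np.array(L)]
E
python3 - <<'E'
from h import *
im=cv2.imread('pics/top0.png')[:,:,::-1]
s=(.631,.1745)
pts=np.r_[ringpts(s,.09,.006,80),ringpts((.637,-.116),.12,.006,80),panpts(.615,.081,np.arctan2(-.207,-.058)),[[*s,.006]]]
crop('top','t0o.png',145,105,335,230,4,proj('top',pts),im)
im=cv2.imread('pics/side0.png')[:,:,::-1]
crop('side','s0o.png',190,140,350,230,5,proj('side',pts),im)
E
```

```text
(no output)
```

View pics/t0o.png

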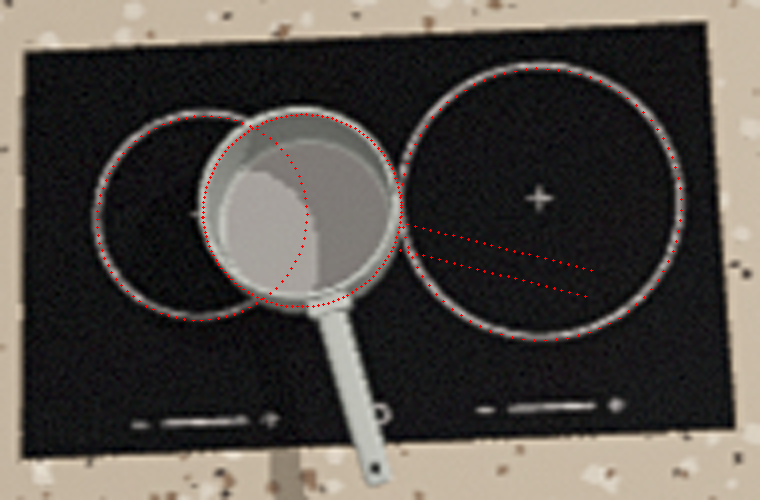

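View pics/s0o.png

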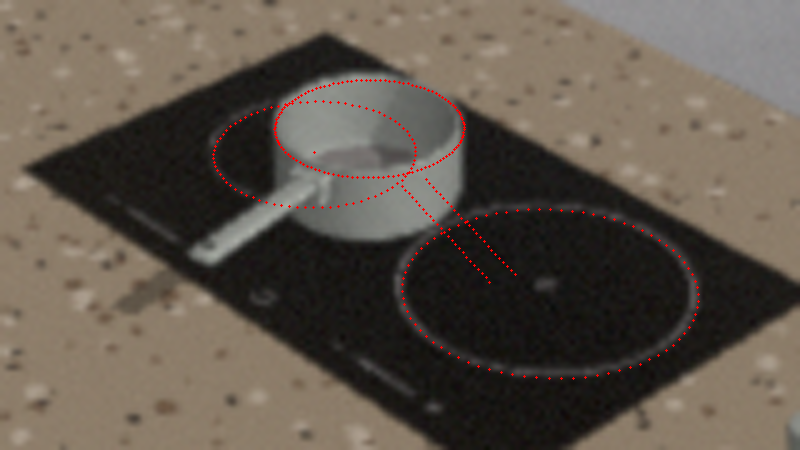

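The rings match at small (0.632,0.176) and large (0.637,-0.116), with a hob yaw of about 1.2°. The pan is at about (0.617,0.083). The drawn handle was only my swapped atan2; its real direction is about -164.5°.

Plan:
1. Push the handle round to point right (-y) with closed fingers.
2. Straddle the handle with open fingers low on the pan wall and push +y onto the ring.

apply_moves --pt "0.03 -0.04 0 -7 -1" --pt "0.05 -0.08 0 -14 -1" --pt "0.07 -0.12 0 -21 -1" --pt "0.08 -0.16 0 -28 -1" --pt "0.1 -0.2 0 -35 -1" --pt "0.11 -0.24 0 -42 -1" --pt "0.13 -0.28 0 -48 -1" --pt "0.14 -0.32 0 -54 -1" --pt "0.16 -0.36 0 -60 -1" --pt "0.18 -0.4 0 -65 -1" --pt "0.19 -0.44 0 -69 -1" --pt "0.2 -0.47 0 -69 -1" --force 5

```text
clock: 1.1
eef_pos: [0.406, 0.1292, 0.2225]
orientation: [-0.0, 0.7, 0.714, 0.0]
contact_force: [1.9, 0.3, -0.7]
opening: 0.0149
```

apply_moves --pt "0.01 -0.03 -0.01 0 -1" --pt "0.011 -0.03 -0.02 0 -1" --pt "0.011 -0.03 -0.04 0 -1" --pt "0.011 -0.03 -0.04 0 -1"

```text
clock: 1.43
eef_pos: [0.4152, 0.1002, 0.1797]
orientation: [-0.001, 0.699, 0.715, -0.002]
contact_force: [-0.3, 0.1, -0.4]
opening: 0.0005
```

apply_moves --pt "0 0 -0.03 0 -1" --pt "0 0 -0.06 0 -1" --pt "0 0 -0.09 0 -1" --pt "0 0 -0.115 0 -1" --pt "0 0 -0.132 0 -1" --pt "0 0 -0.132 0 -1" --pt "0 0 -0.132 0 -1"

```text
clock: 2.02
eef_pos: [0.4165, 0.1014, 0.0508]
orientation: [-0.0, 0.698, 0.716, -0.001]
contact_force: [-0.1, 0.6, 0.8]
opening: 0.0008
```

```bash
python3 - <<'E'
from h import *
print(status.sense()['eef_pos'])
crop('top','t1.png',145,105,335,230,4)
crop('side','s1.png',190,140,350,230,5)
E
```

```text
[0.41654384 0.10141841 0.05079253]
```

View pics/t1.png

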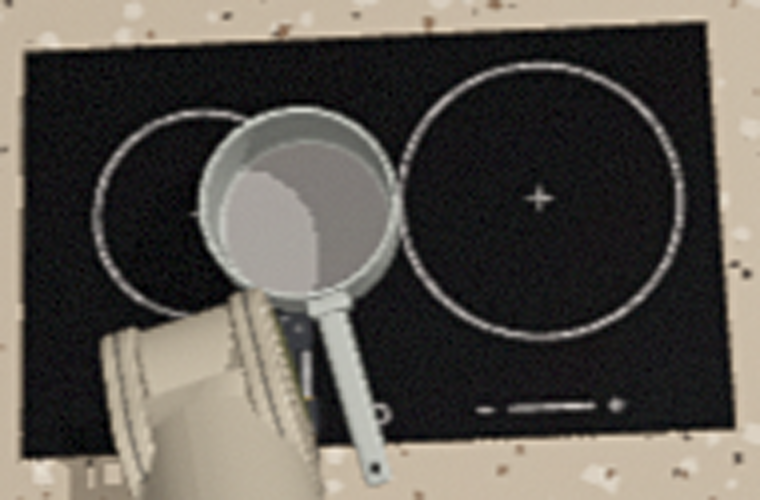

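View pics/s1.png

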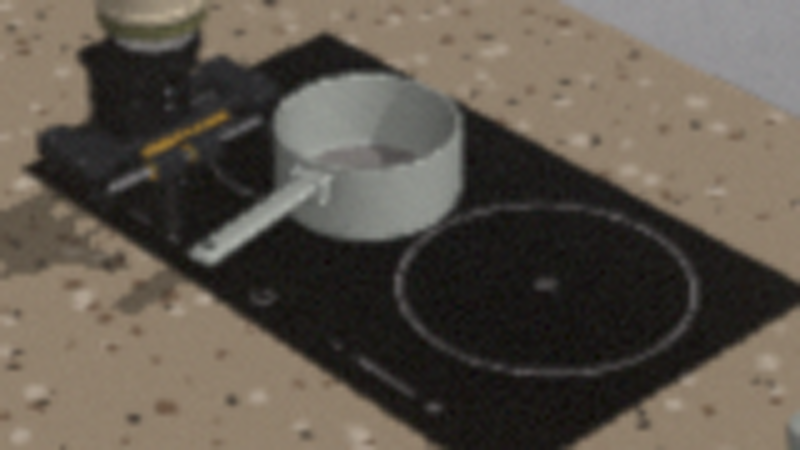

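Finger is left of the handle at z 0.051, with free space around it. Starting the sweep along an arc.

apply_moves --pt "0.002 -0.01 0 0 -1" --pt "0.005 -0.02 0 0 -1" --pt "0.007 -0.03 0 0 -1" --pt "0.009 -0.038 0 0 -1" --pt "0.01 -0.045 0 0 -1" --pt "0.012 -0.052 0 0 -1" --pt "0.014 -0.059 0 0 -1" --pt "0.016 -0.066 0 0 -1" --pt "0.018 -0.073 0 0 -1" --pt "0.02 -0.08 0 0 -1" --pt "0.022 -0.086 0 0 -1" --pt "0.024 -0.092 0 0 -1"

```text
clock: 3.12
eef_pos: [0.441, 0.0086, 0.0505]
orientation: [0.0, 0.699, 0.715, -0.0]
contact_force: [-0.1, 0.8, 0.7]
opening: 0.0006
```

```bash
python3 - <<'E'
from h import *
print(status.sense()['eef_pos'])
crop('top','t2.png',145,105,335,230,4)
E
```

```text
[0.44102426 0.00863473 0.05050971]
```

View pics/t2.png

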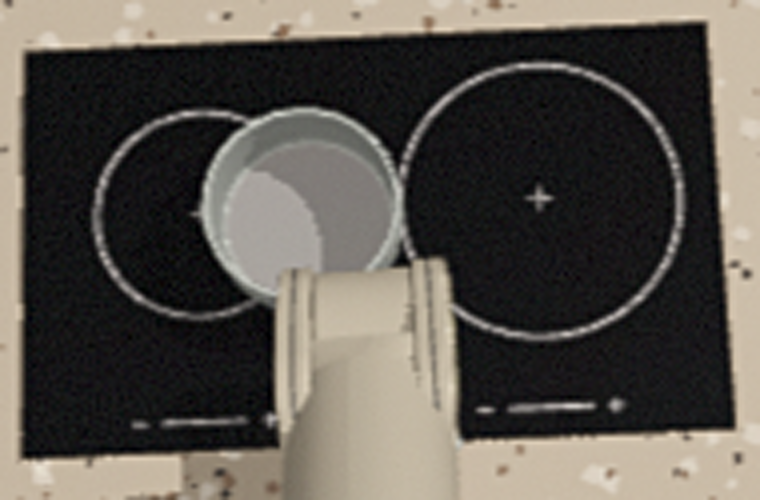

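The pan centre has barely moved (about 2 mm right). Continuing the arc.

apply_moves --pt "0.004 -0.007 0 0 -1" --pt "0.008 -0.014 0 0 -1" --pt "0.012 -0.021 0 0 -1" --pt "0.016 -0.028 0 0 -1" --pt "0.02 -0.035 0 0 -1" --pt "0.024 -0.042 0 0 -1" --pt "0.03 -0.048 0 0 -1" --pt "0.036 -0.054 0 0 -1" --pt "0.042 -0.06 0 0 -1" --pt "0.048 -0.066 0 0 -1" --pt "0.053 -0.072 0 0 -1" --pt "0.059 -0.078 0 0 -1"

```text
clock: 4.17
eef_pos: [0.5004, -0.0692, 0.0505]
orientation: [-0.0, 0.699, 0.715, 0.0]
contact_force: [-0.6, 0.9, 0.1]
opening: 0.0004
```

```bash
python3 - <<'E'
from h import *
print(status.sense()['eef_pos'])
crop('top','t3.png',145,105,335,230,4)
crop('side','s3.png',190,140,350,230,5)
E
```

```text
[ 0.50038928 -0.06924558  0.05051809]
```

View pics/t3.png

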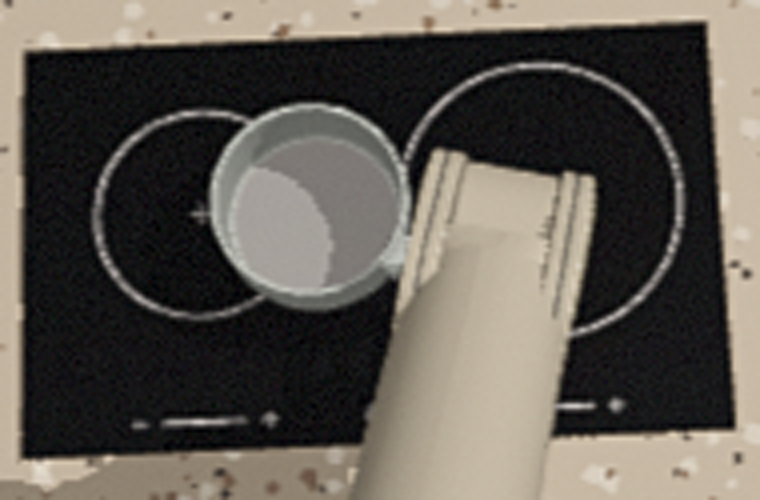

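View pics/s3.png

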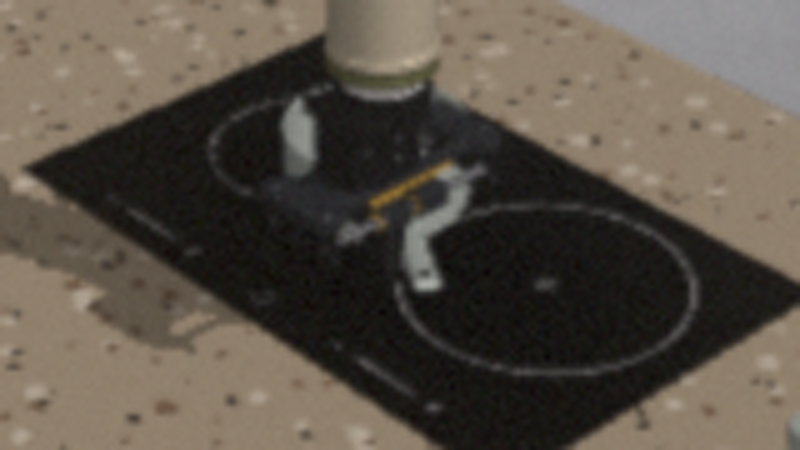

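apply_moves --pt "0.007 -0.006 0 0 -1" --pt "0.015 -0.012 0 0 -1" --pt "0.022 -0.018 0 0 -1" --pt "0.029 -0.023 0 0 -1" --pt "0.036 -0.028 0 0 -1" --pt "0.044 -0.033 0 0 -1" --pt "0.052 -0.037 0 0 -1" --pt "0.06 -0.04 0 0 -1" --pt "0.068 -0.042 0 0 -1" --pt "0.076 -0.045 0 0 -1" --pt "0.084 -0.047 0 0 -1" --pt "0.091 -0.049 0 0 -1"

```text
clock: 5.27
eef_pos: [0.5918, -0.1177, 0.0505]
orientation: [0.0, 0.699, 0.716, 0.0]
contact_force: [-0.2, 1.0, 0.5]
opening: 0.0007
```

```bash
python3 - <<'E'
from h import *
print(status.sense()['eef_pos'])
crop('top','t4.png',145,105,335,230,4)
crop('side','s4.png',190,140,350,230,5)
E
```

```text
[ 0.59175928 -0.1177418   0.05050869]
```

View pics/t4.png

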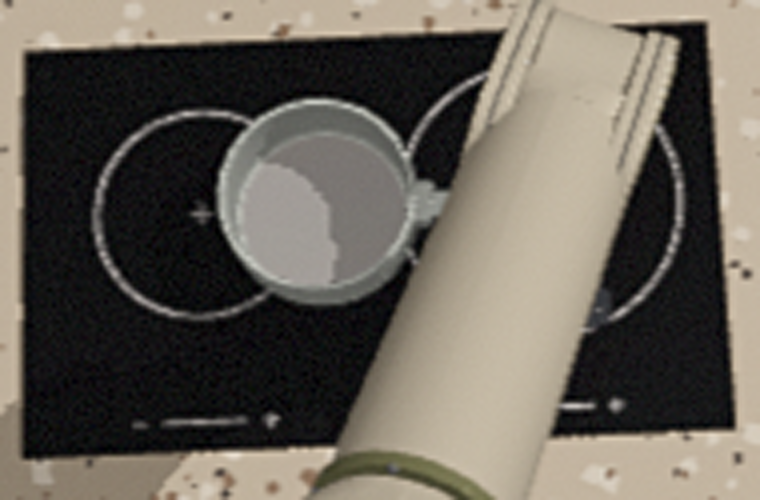

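View pics/s4.png

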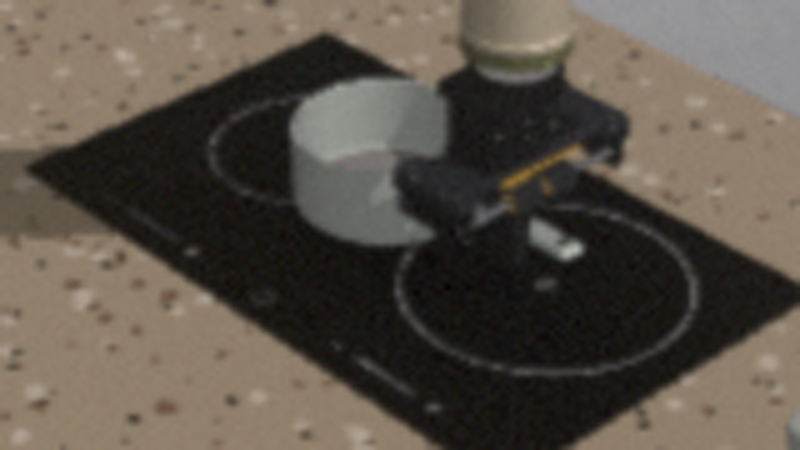

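Handle now points at about -92° (want -88.8°), with the pan centre near (0.624,0.067). Backing off, rising and opening.

apply_moves --pt "-0.015 0 0 0 -1" --pt "-0.03 0 0 0 -1" --pt "-0.03 0 0.03 0 -1" --pt "-0.03 0 0.07 0 -1" --pt "-0.03 0 0.11 0 0" --pt "-0.03 0 0.14 0 1" --pt "-0.02 0 0.15 0 1" --pt "-0.02 0 0.15 0 1" --pt "-0.02 0 0.15 0 1"

```text
clock: 6.12
eef_pos: [0.5709, -0.1176, 0.2006]
orientation: [0.0, 0.699, 0.716, 0.0]
contact_force: [-0.5, -1.0, -0.2]
opening: 0.0259
```

```bash
python3 - <<'E'
from h import *
print(status.sense()['eef_pos'],status.sense()['opening'])
t=get_image('top');s=get_image('side')
pts=np.r_[ringpts((.632,.176),.09,.006,80),panpts(.624,.067,np.deg2rad(-92))]
crop('top','t5.png',145,105,335,230,4,proj('top',pts),t)
crop('side','s5.png',190,140,350,230,5,proj('side',pts),s)
E
```

```text
[ 0.57093371 -0.11761631  0.20056193] 0.025912685733452054
```

View pics/t5.png

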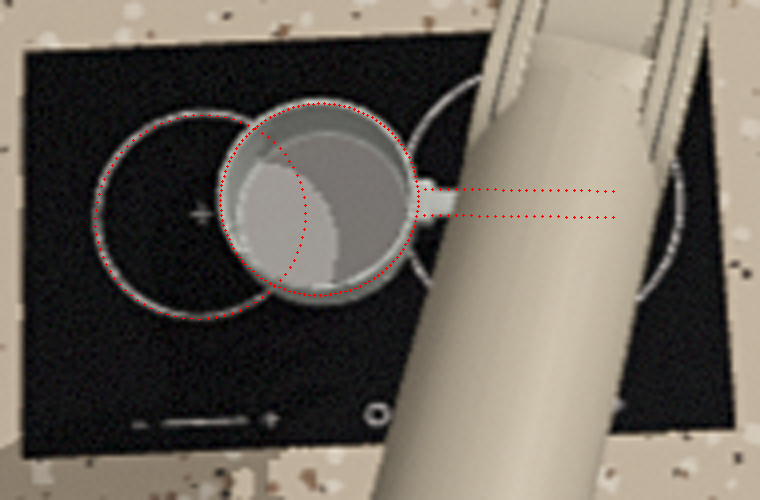

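View pics/s5.png

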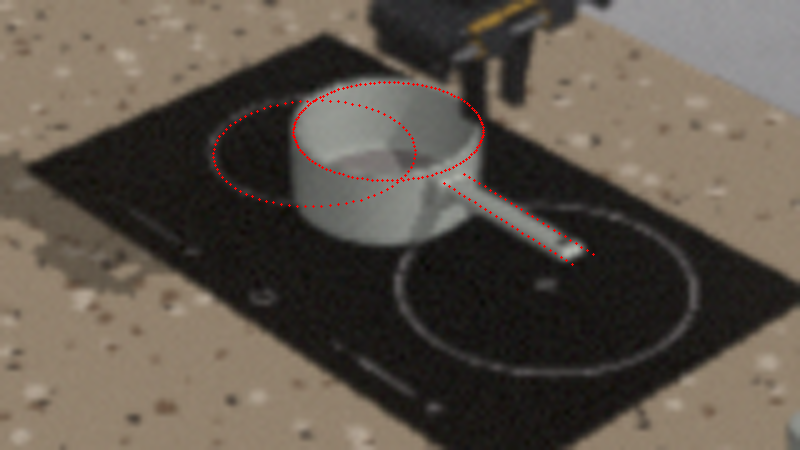

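The overlay fits the pan at (0.625,0.068), handle at about -92°, standing flat. Next, move above the straddle position with jaws opening.

apply_moves --pt "0.015 0.025 0 0 1" --pt "0.03 0.05 0 0 1" --pt "0.045 0.075 0 0 1" --pt "0.054 0.084 0 0 1" --pt "0.054 0.084 0 0 1" --pt "0.054 0.084 -0.03 0 1" --pt "0.054 0.084 -0.06 0 1" --pt "0.054 0.084 -0.075 0 1" --pt "0.054 0.084 -0.075 0 1" --pt "0.054 0.084 -0.075 0 1" --pt "0.054 0.084 -0.075 0 1"

```text
clock: 7.13
eef_pos: [0.6251, -0.0347, 0.1267]
orientation: [0.001, 0.699, 0.715, 0.0]
contact_force: [0.3, -0.3, -0.4]
opening: 0.0867
```

```bash
python3 - <<'E'
from h import *
print(status.sense()['eef_pos'],status.sense()['opening'],back('top',194.75,158,.006))
crop('top','t6.png',145,105,335,230,4)
crop('side','s6.png',190,140,350,230,5)
E
```

```text
[ 0.62514699 -0.03467379  0.12669528] 0.08666189439225228 [0.63378529 0.17562459 0.006     ]
```

View pics/s6.png

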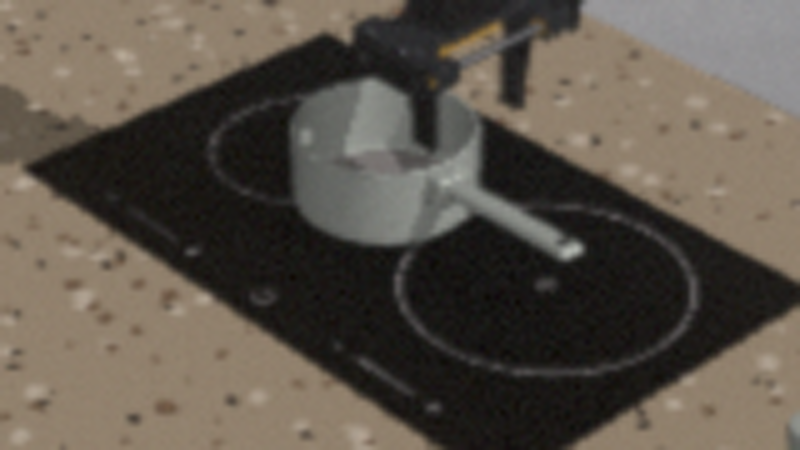

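Ring cross measures (0.633,0.176). The fingers are open either side of the handle, about 20 mm clear of the wall. Descending slowly.

apply_moves --pt "0 0 -0.02 0 1" --pt "0 0 -0.04 0 1" --pt "0 0 -0.055 0 1" --pt "0 0 -0.07 0 1" --pt "0 0 -0.082 0 1" --pt "0 0 -0.092 0 1" --pt "0 0 -0.092 0 1"

```text
clock: 7.82
eef_pos: [0.6241, -0.0336, 0.0321]
orientation: [-0.001, 0.699, 0.715, -0.001]
contact_force: [-0.4, -0.3, -0.6]
opening: 0.0871
```

```bash
python3 - <<'E'
from h import *
print(status.sense()['eef_pos'],status.sense()['opening'])
crop('top','t7.png',145,105,335,230,4)
crop('side','s7.png',190,140,350,230,5)
E
```

```text
[ 0.62406713 -0.03362282  0.03213654] 0.08714978171307637
```

View pics/s7.png

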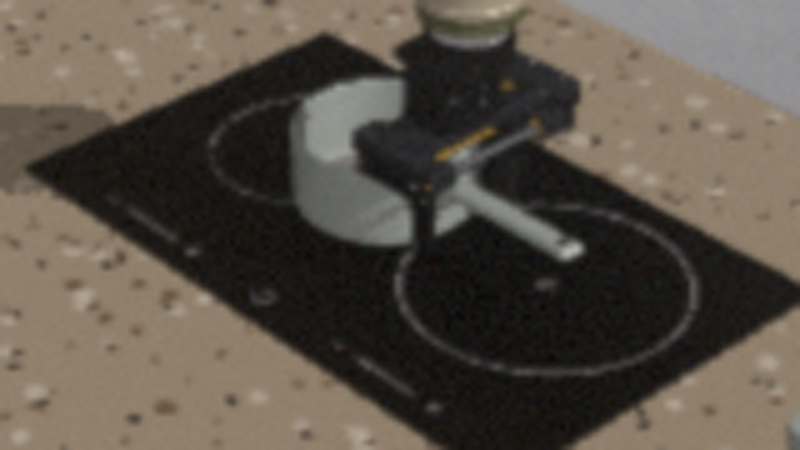

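apply_moves --pt "0 0.007 0 0 1" --pt "0 0.014 0 0 1" --pt "0 0.019 0 0 1" --pt "0 0.024 0 0 1" --pt "0 0.03 0 0 1" --pt "0.001 0.036 0 0 1" --pt "0.002 0.042 0 0 1" --pt "0.002 0.048 0 0 1" --pt "0.003 0.054 0 0 1" --pt "0.004 0.06 0 0 1" --pt "0.004 0.066 0 0 1" --pt "0.005 0.07 0 0 1"

```text
clock: 8.92
eef_pos: [0.6299, 0.0366, 0.0338]
orientation: [0.0, 0.699, 0.715, -0.0]
contact_force: [-2.0, -5.1, 5.6]
opening: 0.087
```

```bash
python3 - <<'E'
from h import *
print(status.sense()['eef_pos'],status.sense()['contact_force'])
t=get_image('top');s=get_image('side')
p=status.sense()['eef_pos'];pts=np.r_[ringpts((.633,.176),.09,.006,80),panpts(p[0],p[1]+.0766,np.deg2rad(-90))]
crop('top','t8.png',145,105,335,230,4,proj('top',pts),t)
crop('side','s8.png',190,140,350,230,5,proj('side',pts),s)
E
```

```text
[0.62989578 0.0365772  0.03379402] [-1.96907938 -5.13485155  5.62682459]
```

View pics/t8.png

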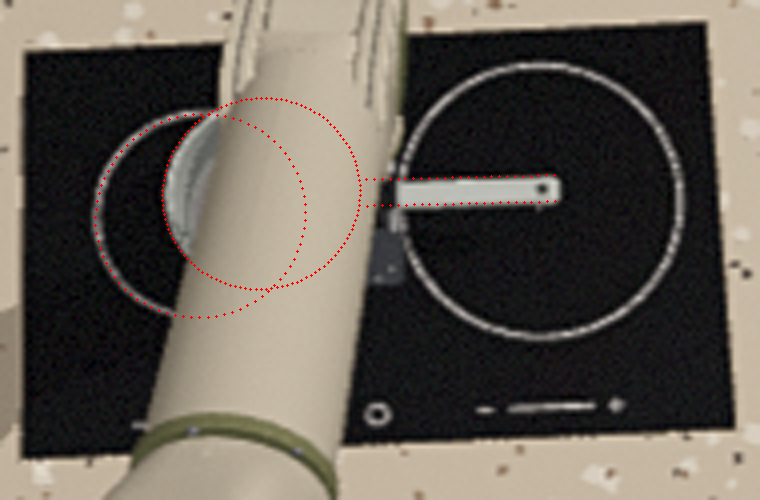

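View pics/s8.png

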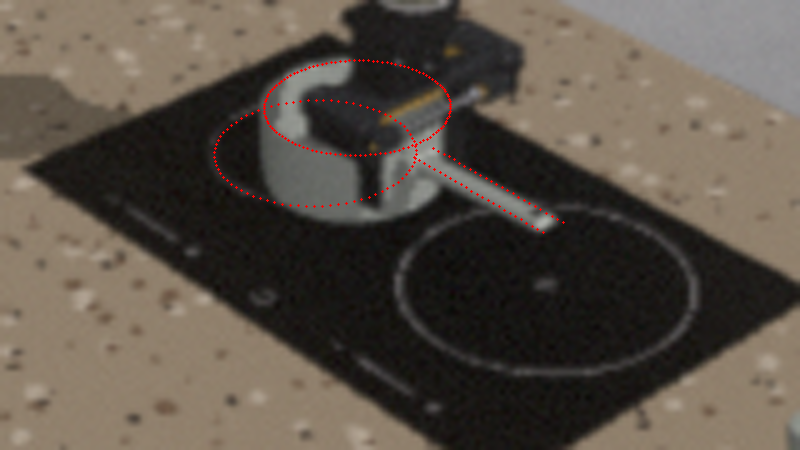

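The cradle model (pan centre = TCP + 76.6 mm) matches the picture to about 2 mm, and forces are low. About 63 mm remain.

apply_moves --pt "0 0.006 0 0 1" --pt "0 0.012 0 0 1" --pt "0.001 0.018 0 0 1" --pt "0.001 0.024 0 0 1" --pt "0.001 0.03 0 0 1" --pt "0.002 0.036 0 0 1" --pt "0.002 0.042 0 0 1" --pt "0.002 0.048 0 0 1" --pt "0.003 0.053 0 0 1" --pt "0.003 0.057 0 0 1" --pt "0.003 0.06 0 0 1" --pt "0.003 0.061 0 0 1"

```text
clock: 10.02
eef_pos: [0.6329, 0.098, 0.0335]
orientation: [-0.0, 0.698, 0.716, 0.0]
contact_force: [-0.7, -4.9, 2.4]
opening: 0.0871
```

```bash
python3 - <<'E'
from h import *
print(status.sense()['eef_pos'],status.sense()['contact_force'])
t=get_image('top');s=get_image('side')
p=status.sense()['eef_pos'];pts=np.r_[ringpts((.633,.176),.09,.006,80),panpts(p[0],p[1]+.0766,np.deg2rad(-90))]
crop('top','t9.png',145,105,335,230,4,proj('top',pts),t)
crop('side','s9.png',190,140,350,230,5,proj('side',pts),s)
E
```

```text
[0.63286214 0.09804143 0.0335124 ] [-0.71805598 -4.89603889  2.37956972]
```

View pics/t9.png

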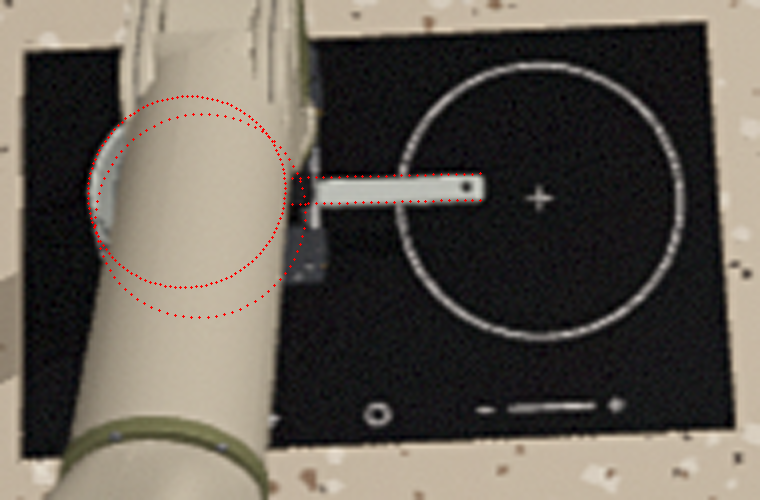

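View pics/s9.png

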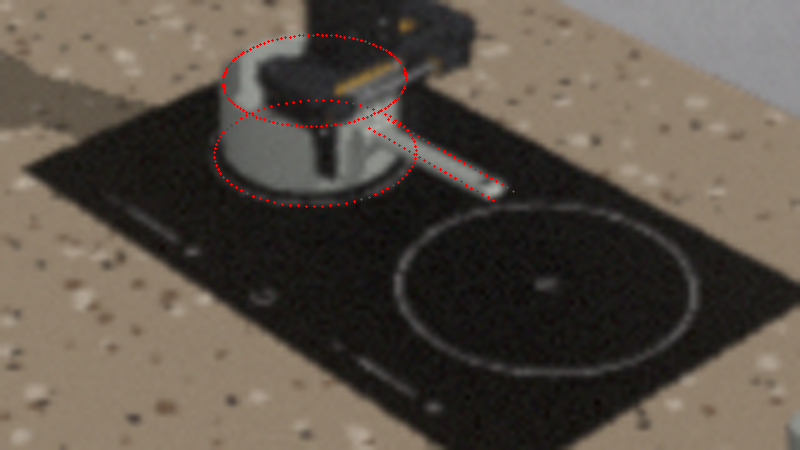

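Pan looks concentric with the ring. Backing straight off along the handle, then up and away.

apply_moves --pt "0 -0.008 0 0 1" --pt "0 -0.02 0 0 1" --pt "0 -0.035 0 0 1" --pt "0 -0.04 0.02 0 1" --pt "0 -0.04 0.05 0 1" --pt "0 -0.04 0.08 0 1" --pt "0 -0.04 0.12 0 1" --pt "0 -0.04 0.16 0 1" --pt "0 -0.08 0.19 0 1" --pt "0 -0.12 0.2 0 1" --pt "-0.02 -0.16 0.2 0 1" --pt "-0.03 -0.2 0.2 0 1"

```text
clock: 11.12
eef_pos: [0.6045, -0.0975, 0.2348]
orientation: [0.001, 0.699, 0.715, 0.001]
contact_force: [0.2, -1.0, -0.2]
opening: 0.0867
```

apply_moves --pt "-0.02 -0.04 0 0 1" --pt "-0.04 -0.07 0 0 1" --pt "-0.06 -0.1 0 0 1" --pt "-0.08 -0.13 0 0 1" --pt "-0.1 -0.16 0 0 1" --pt "-0.12 -0.19 0 0 1" --pt "-0.12 -0.22 0 0 1" --pt "-0.12 -0.22 0 0 1" --pt "-0.12 -0.22 0 0 1"

```text
clock: 11.87
eef_pos: [0.4833, -0.317, 0.2334]
orientation: [0.0, 0.701, 0.714, -0.0]
contact_force: [0.3, 0.6, -0.2]
opening: 0.087
```

```bash
python3 - <<'E'
from h import *
st=status.sense();print(st['eef_pos'],st['contact_force'],st['clock'])
t=get_image('top');s=get_image('side')
cv2.imwrite('pics/t10f.png',t[:,:,::-1])
pts=np.r_[ringpts((.633,.176),.09,.006,80),panpts(.633,.1745,np.deg2rad(-90))]
crop('top','t10.png',145,105,335,230,4,proj('top',pts),t)
crop('side','s10.png',190,140,350,230,5,proj('side',pts),s)
E
```

```text
[ 0.48330761 -0.3170267   0.23343922] [ 0.28608139  0.55050961 -0.22541021] 11.8667
```

View pics/t10.png

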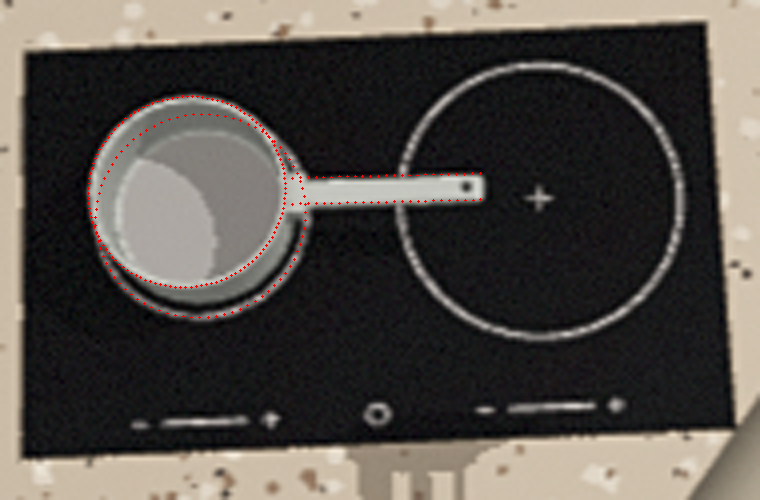

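View pics/s10.png

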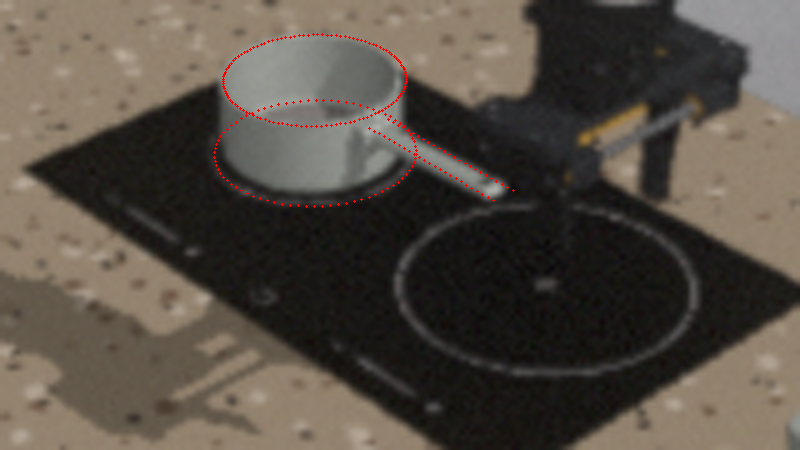

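View pics/t10f.png

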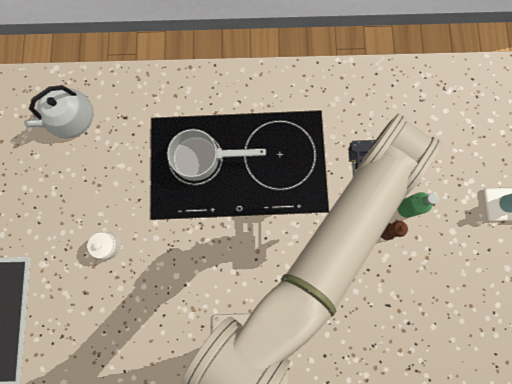

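The pan is concentric with the small ring to about 2 mm, flat, with its handle along the hob to the right. In the top view the bottle (415,204), mill (394,230) and salt pot (102,245) are where they were, and the arm is clear.

```bash
python3 -c "
from plant import ctrl;print(ctrl.hand_in())"
```

```text
the job is handed in; nothing more can be done
None
```

The saucepan now stands centred on the smaller (left) ring with its handle pointing right, along the length of the hob, and I have handed the job in. The hand-in reports no verdict, so what follows is from my own checks.

I turned the handle by pushing it sideways with closed fingertips. Then I put the open fingers either side of it, low on the pan wall, and slid the pan onto the ring without gripping it. The largest contact force I saw at the end of a move was about 8 N.

Last checks, from both camera views at about 12 s:
- **Position:** the pan centre is at about (0.633, 0.175) m and the ring centre at (0.633, 0.176) m, so about 2 mm apart (limit 15 mm).
- **Handle:** within about 3° of the hob's length (limit 17°).
- **Pan:** it looks flat on the glass.
- **Oil bottle, pepper mill and salt pot:** they are at the same pixel positions as at the start.
- **Arm:** it is clear, with contact force reading near zero.

No check failed. The only mismatch was an early handle overlay drawn in the wrong direction because I swapped two arguments; I corrected it before moving the arm.

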